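Change the specimen on the microscope light base

ROBOT

A 6-joint arm with a two-finger parallel gripper is mounted at the origin on the work surface. World frame = base frame: x ahead of the robot, y to its left, z up, the work surface at z = 0. Lengths are in m, angles in degrees, forces in N, time in s.
With the tool pointing down it reaches from about 0.375 to 0.9 m from the base axis. Payload 3.1 kg.
Tool frame: the origin (TCP) lies at the very end of the fingers, on their centre line; the grasp point (between the pads) lies 19 mm behind it; z points along the fingers, y is the line along which they close (so a half turn about z gives the same grasp; the last joint's range is limited). The gripper opens to 87 mm and grips with 3 to 60 N. Pads are 19 mm wide; open, the fingers measure 117 mm over their backs; the gripper's body (75 mm by 190 mm) begins 51 mm behind the grasp point.
Start: joints at [57.725, 30.224, 82.088, -0, 67.689, -10.227], TCP at [0.235, 0.579, 0.223] pointing down, gripper open.
Joint ranges: [-176.69, 176.69], [-43.24, 126.21], [12.49, 139.97], [-82, 262], [0, 151.66], [-163.58, 163.58]. Speed limits (degrees/s): [159.86, 159.86, 180, 180, 180, 180].

INTERFACE

Orientations are given as a 3x3 rotation matrix whose columns are the frame's x, y, z axes.
In Python, from rig import readout, viewer, ticket gives the robot as it stands.
- The arm moves only by the tool send_rows, never from a script. Its argument "moves" is a list of rows, each a list of 6 numbers: the shift along the tool's x, y, z in units of 250 mm (1.0 is 250 mm), then the turn, a rotation vector about the tool's x, y, z in units of 90 degrees (1.0 is 90 degrees). A call has 1 to 12 rows; each row is the pose to reach, as a shift and turn from the pose commanded when the call began, along the tool's axes at that moment; what a row does not reach only later rows make up. A row lasts 1/10 s, in which the tool goes at most 50 mm and 8.59 degrees, less where a joint would pass 70% of its speed; a pose out of reach is approached as far as the arm can. A call with a number of a shift or a turn outside -1 to 1 is refused whole. A call with a gripper value outside its range is refused whole. "grip" is the opening, from 0 (shut) to 1 (fully open), set as the call begins (left out, the last holds). The fingers move at their own pace and stop on an object; the grip force is fixed at half the most. Time passes only in rows, so rows that repeat a pose let the fingers close. It gives the time, the measured TCP pose, the force, the opening and the grip force at its end, in the units of the state.
- readout.read_state(): the state, without advancing time (a new reading comes with each control period).
- viewer.capture(name): name is "side" or "top"; returns (picture, depth): 400x640x3 uint8, red, green, blue; 400x640 float32, m along the optical axis (not along the pixel's ray), 0 where there is no reading.
- viewer.camera_info(name): a dict with "fx", "fy", "cx", "cy" (pixels), "distortion" ([k1, k2, p1, p2, k3] as OpenCV has them; the pictures are not rectified), "R" (3x3) and "t" (3): a world point X has camera coordinates R X + t. Camera axes: x right, y down, z forward; pixel columns grow to the right and rows downward; lengths in m; the calibration is good to about 2 mm. A picture is of the moment at which its call begins. camera_info takes no time and is no camera call.
- ticket.hand_in(): hands the job in; it is judged then, once.
The state is a dict: "time_s": time; "joint_positions": joint angles; "qvel": joint speeds; "tau": joint torques, N m; "position": TCP position; "tcp_rot": TCP orientation; "force": force on the tool from outside, world axes, zero at the start; "moment": the same for the moment, N m; "opening": opening from 0.0 (shut) to 1.0 (fully open); "grasp_force": force on a finger pad.
Only numpy, scipy, OpenCV 4.12 (cv2) and the standard library are available. Lean on these libraries where they do the work, as an engineer would, in place of code of your own. Each camera call takes 0.05 s, during which the arm holds its last target. There are 200 camera calls.

TASK

Change over the specimens: swap the red-lidded and the yellow-lidded pot, so that the one on the white light base ends upright on the blue waiting tray and the one on the tray ends upright in the ring on the light base. Also set the lamp controller's selector to its green mark; the order is free, and the pot taken off first may be parked on the bench. Leave the blue-lidded pot, bottle, eyepiece and brush where they are.

Things in the scene. Friction and masses are not known exactly. Their poses are not given: they have to be found in the camera images.
- red_pot: Specimen pot, clear with a red lid, 52 mm in diameter and 45 mm tall, a plain upright cylinder to the grip, about 0.11 kg. Origin: centre of its underside, z up. Starts on either the light base or the tray.
- yellow_pot: Specimen pot, clear with a yellow lid, 52 mm in diameter and 45 mm tall, a plain upright cylinder to the grip, about 0.11 kg. Origin: centre of its underside, z up. Starts on the other of the two places.
- light_base: White light base, fixed, 140 x 140 x 20 mm, with a round green-lit glass flush in its flat top and a black ring of 68 mm diameter at its middle. Origin: centre of its underside; x and y along its sides.
- base_spot (a point): Middle of the black ring on the light base's top, 20 mm above the bench; z up.
- tray: Blue waiting tray, fixed, a flat block 110 x 110 x 20 mm with a silver round spot of 68 mm diameter at the middle of its flat top. Origin: centre of its underside; x and y along its sides.
- tray_spot (a point): Middle of the silver spot on the tray's top, 20 mm above the bench; z up.
- lamp_box: White lamp controller, fixed, 140 (x) x 120 (y) x 60 mm high, with the black selector knob in the middle of its top. Coloured dots of 18 mm on its top, 47 mm from the knob's axis, mark the four positions: clockwise from above white, blue, green, red. Origin: centre of its underside.
- knob_grip (a point): Point on the selector's vertical axis at grip height, 97 mm above the bench, turning with the knob. The grip is an upright bar 42 mm long along this x axis, 14 mm thick along y, its top 7 mm above this point and its foot 25 mm below; below that a disc of 44 mm diameter, 8 mm thick. The white line on the bar's top, on its -x half, points at the mark chosen.
- knob (a joint): Selector angle in rad, growing clockwise from above, from 0 to 1.8. It clicks into detents at 0 (white), 0.6 (blue), 1.2 (green) and 1.8 (red). It starts at white or blue. Turning takes up to about 0.15 N m.
- blue_pot: Bystander: a pot like the others with a blue lid, standing on the bench. Origin: centre of its underside.
- amber_bottle: Bystander: amber bottle with a black cap, 38 mm in diameter, 85 mm tall, standing on the bench. Origin: centre of its underside.
- eyepiece: Bystander: silver microscope eyepiece with a grey eyecup on top, 39 mm in diameter, 50 mm tall, standing on the bench. Origin: centre of its underside.
- brush: Bystander: brush with a green handle, 170 mm long along its x, 20 mm thick, lying on the bench. Origin: centre of its length, on its underside.

How it is judged (in metres and radians):
At the end, for the whole second after the job is handed in: The red-lidded and yellow-lidded pots have exchanged places: each stands upright (within 0.1 rad) and still, flat on the top of the place where the other began, its middle within 15 mm of the middle of that place's ring or spot; and the selector rests at the green mark (1.2 rad, within 0.15 rad) (((horizontal distance between red_pot and base_spot below 0.015 m and z of red_pot in the frame of base_spot between -0.005 and 0.005 m and horizontal distance between yellow_pot and tray_spot below 0.015 m and z of yellow_pot in the frame of tray_spot between -0.005 and 0.005 m) or (horizontal distance between yellow_pot and base_spot below 0.015 m and z of yellow_pot in the frame of base_spot between -0.005 and 0.005 m and horizontal distance between red_pot and tray_spot below 0.015 m and z of red_pot in the frame of tray_spot between -0.005 and 0.005 m)) and distance of each of red_pot, yellow_pot from where it was at the start of the episode above 0.12 m and angle between each of red_pot, yellow_pot's own z axis and vertical below 0.1 rad and linear speed of each of red_pot, yellow_pot below 0.02 m/s and value of joint knob between 1.05 and 1.35 rad and velocity of joint knob between -0.1 and 0.1 rad/s); the robot touches nothing.
It fails at once if The blue-lidded pot, bottle, eyepiece or brush is moved more than 30 mm (distance of any of blue_pot, amber_bottle, eyepiece, brush from where it was at the start of the episode above 0.03 m).
It fails at once if The red-lidded or yellow-lidded pot is tipped by more than 0.6 rad (angle between any of red_pot, yellow_pot's own z axis and vertical above 0.6 rad).
It fails at once if The light base with its glass is pressed or struck with more than 60 N (contact force between light_base and anything else above 60 N).
It also fails if it takes over 67 s, if anything falls off the work surface, if the arm or the gripper's body presses on something with over 40 N, if the wrist force passes 120 N, or if a joint passes its speed limit or range.

## Working session

There is one attempt and no reset: what is moved stays moved. The work goes in short steps, Python scripts to look and compute and a tool call to move; the robot and the scene stay as the last step left them, time stands still between calls to the robot, and variables do not carry over. Pictures are saved under pics/ and viewed, at most 10 in all, crops included, and the job is handed in when it is done.

Besides the shell and the picture viewer there is one more tool, called after "Emit:" in YAML: its name, and indented under it one key for each argument. send_rows: Moves the arm, as the interface text tells. Shifts and turns lie within -1 to 1; 1 stands for 250 mm of shift or 90 degrees of turn. Its arguments: {"type":"object","properties":{"moves":{"type":"array"},"grip":{"type":"number"}},"required":["moves"]}

```bash
mkdir -p pics
cat > h.py <<'E'
import numpy as np, cv2
from rig import readout, viewer, ticket
def K(n):
    c=viewer.camera_info(n); return c,np.array([[c['fx'],0,c['cx']],[0,c['fy'],c['cy']],[0,0,1.]])
def snap(n,name):
    p,d=viewer.capture(n); cv2.imwrite(f'pics/{name}.png',p[:,:,::-1]); np.save(f'{name}_d.npy',d); return p,d
def plane(n,u,v,z):
    c,k=K(n); R=np.array(c['R']);t=np.array(c['t'])
    r=cv2.undistortPoints(np.array([[[u,v]]],float),k,np.array(c['distortion']))[0,0]
    ray=R.T@np.array([r[0],r[1],1]); o=-R.T@t
    return o+ray*(z-o[2])/ray[2]
def depth(n,u,v,d):
    c,k=K(n); R=np.array(c['R']);t=np.array(c['t'])
    r=cv2.undistortPoints(np.array([[[u,v]]],float),k,np.array(c['distortion']))[0,0]
    z=d[int(round(v)),int(round(u))]
    return R.T@(np.array([r[0],r[1],1])*z-t)
E
python3 - <<'E'
from h import *
for n in('top','side'):
    snap(n,n+'0'); c,_=K(n); print(n,c)
s=readout.read_state(); print(s['position'],s['tcp_rot'],s['opening'],s['time_s'])
E
```

```text
top {'fx': 402.0666205921743, 'fy': 402.0666205921743, 'cx': 331.17926815331543, 'cy': 200.84323542733375, 'distortion': array([-0.10512683,  0.        ,  0.        ,  0.        ,  0.        ]), 'R': array([[-0.07328165, -0.99730903,  0.0021204 ],
       [-0.97338701,  0.07106066, -0.21787177],
       [ 0.21713481, -0.01802997, -0.9759751 ]]), 't': array([0.0107899 , 0.6206553 , 0.89483056])}
side {'fx': 506.23466259627077, 'fy': 506.23466259627077, 'cx': 319.221620100591, 'cy': 193.03782076197896, 'distortion': array([-0.00668004,  0.        ,  0.        ,  0.        ,  0.        ]), 'R': array([[ 0.98987362, -0.14114388, -0.01512009],
       [-0.11674307, -0.74886054, -0.65236412],
       [ 0.08075437,  0.6475232 , -0.75775487]]), 't': array([-0.6097139 ,  0.10323112,  1.17120263])}
[0.2342519  0.5787463  0.22170142] [[-9.26846067e-01  3.75440188e-01 -1.01641373e-03]
 [ 3.75441407e-01  9.26844758e-01 -1.59502633e-03]
 [ 3.43220752e-04 -1.85994768e-03 -9.99998211e-01]] 1.003752115068128 0.1
```

View pics/top0.png

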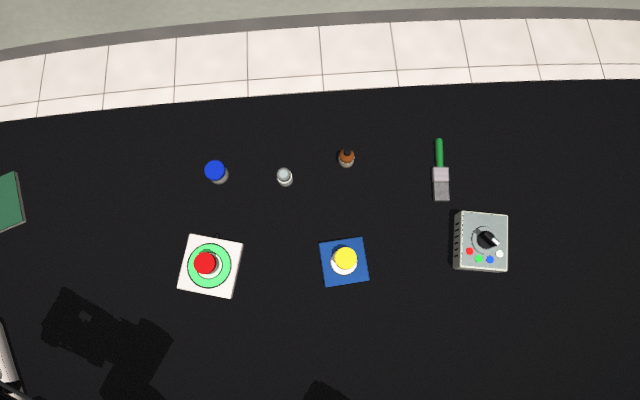

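View pics/side0.png

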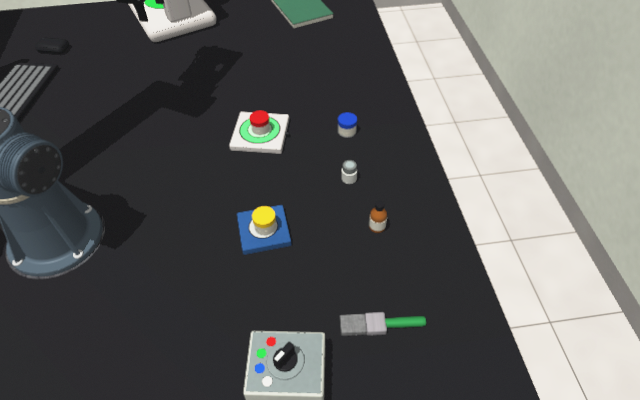

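Top view: the red pot is on the light base (lid ~205,263), the yellow pot on the tray (~345,258), and the lamp box is at ~(487,240). The bystanders lie above them, farther from the robot, at rows 138–200. I'll enlarge to measure.

Run:
```python
import cv2,numpy as np
p=cv2.imread('pics/top0.png')
a=[cv2.resize(p[y:y+80,x:x+80],None,fx=5,fy=5,interpolation=cv2.INTER_CUBIC) for x,y in((170,225),(450,200))]
cv2.imwrite('pics/crop0.png',np.hstack(a))
from h import *
im=p[:,:,::-1].astype(int); d=np.load('top0_d.npy')
hsv=cv2.cvtColor(p,cv2.COLOR_BGR2HSV)
def blob(lo,hi,box,z,name):
    x0,y0,x1,y1=box; m=cv2.inRange(hsv[y0:y1,x0:x1],lo,hi)
    n,l,s,c=cv2.connectedComponentsWithStats(m); i=1+s[1:,4].argmax()
    u,v=c[i]+[x0,y0]; print(name,u.round(1),v.round(1),s[i,4],'plane',plane('top',u,v,z).round(4),'depth',depth('top',u,v,d).round(4))
blob((0,180,80),(8,255,255),(185,240,230,285),.065,'red')
blob((22,150,80),(35,255,255),(320,240,370,285),.065,'yellow')
blob((105,120,40),(130,255,255),(310,230,380,295),.02,'tray(biased)')
blob((40,100,50),(80,255,255),(180,240,240,295),.02,'glass(biased)')
blob((0,150,80),(8,255,255),(460,240,476,258),.06,'dot red')
blob((45,130,60),(80,255,255),(470,250,486,268),.06,'dot green')
blob((100,150,60),(130,255,255),(480,250,498,268),.06,'dot blue')
blob((105,150,40),(130,255,255),(195,150,240,190),.045,'bluepot')
```

```text
red 203.9 262.3 254 plane [0.4944 0.275  0.065 ] depth [0.4947 0.2761 0.0617]
yellow 345.0 257.6 368 plane [ 0.4826 -0.0569  0.065 ] depth [ 0.4827 -0.0569  0.0642]
tray(biased) 343.1 261.8 1426 plane [ 0.4762 -0.0534  0.02  ] depth [ 0.4735 -0.0519  0.0609]
glass(biased) 209.7 265.6 851 plane [0.4894 0.2745 0.02  ] depth [0.4857 0.2606 0.067 ]
dot red 469.0 250.5 36 plane [ 0.4766 -0.354   0.06  ] depth [ 0.4764 -0.3533  0.0619]
dot green 478.4 258.0 39 plane [ 0.4569 -0.3745  0.06  ] depth [ 0.4568 -0.3739  0.0615]
dot blue 489.5 259.2 36 plane [ 0.4518 -0.4013  0.06  ] depth [ 0.4519 -0.4019  0.0585]
bluepot 214.1 169.7 348 plane [0.7268 0.2535 0.045 ] depth [0.727  0.2536 0.0445]
```

View pics/crop0.png

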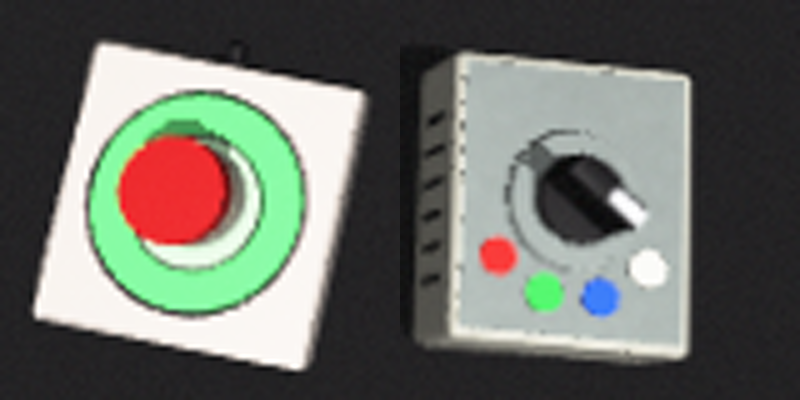

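Left crop: light-base corners at crop px (100,42), (367,92), (303,370), (35,318). Right crop: lamp-top corners at about (456,55), (690,76), (688,355), (453,335), white dot at (648,268), and bar line from about (612,195) to (645,218).

Run:
```python
from h import *
from scipy.optimize import least_squares
P=lambda x,y,ox,oy,z:plane('top',(x+.5)/5-.5+ox,(y+.5)/5-.5+oy,z)
b=np.array([P(x,y,170,225,.02) for x,y in((100,42),(367,92),(303,370),(35,318))])
print('base',b.round(4).tolist(),b.mean(0),[np.linalg.norm(b[i]-b[i-1]).round(4) for i in range(4)])
# ring outer ellipse of glass
l=np.array([P(x-400,y,450,200,.06) for x,y in((456,55),(690,76),(688,355),(453,335))])
print('lamp',l.round(4).tolist(),l.mean(0),[np.linalg.norm(l[i]-l[i-1]).round(4) for i in range(4)])
w=P(248,268,450,200,.06)
D=np.array([w[:2],[.4518,-.4013],[.4569,-.3745],[.4766,-.354]])
def f(q):
    a=q[2]-.6*np.arange(4); return (D-q[:2]-.047*np.c_[np.cos(a),np.sin(a)]).ravel()
r=least_squares(f,[.5,-.4,-2]); print('axis',r.x[:2],'dot angles',np.degrees(r.x[2]-.6*np.arange(4)),r.fun.round(4))
t=[P(x-400,y,450,200,.104)[:2] for x,y in((612,193),(645,218))]; print('line',t)
for q in t: v=q-r.x[:2]; print(np.degrees(np.arctan2(v[1],v[0])),np.linalg.norm(v))
p=cv2.imread('pics/top0.png');hsv=cv2.cvtColor(p,cv2.COLOR_BGR2HSV)
m=cv2.inRange(hsv[225:300,305:385],(100,120,40),(130,255,255));cs=max(cv2.findContours(m,0,1)[0],key=cv2.contourArea)
B=cv2.boxPoints(cv2.minAreaRect(cs))+[305,225];T=np.array([plane('top',u,v,.02) for u,v in B]);print('tray',B.round(1).tolist(),T.mean(0),[np.linalg.norm(T[i]-T[i-1]).round(4) for i in range(4)])
p2=cv2.imread('pics/side0.png');h2=cv2.cvtColor(p2,cv2.COLOR_BGR2HSV)
for nm,lo,hi,(x0,y0,x1,y1) in(('red',(0,180,80),(8,255,255),(240,105,280,125)),('yel',(22,150,80),(35,255,255),(245,200,285,226))):
    mm=cv2.moments(cv2.inRange(h2[y0:y1,x0:x1],lo,hi),True);u,v=mm['m10']/mm['m00']+x0,mm['m01']/mm['m00']+y0
    print(nm,u,v,plane('side',u,v,.061))
a=cv2.resize(p[215:305,300:390],None,fx=4.4,fy=4.4,interpolation=2);c=cv2.resize(p2[320:400,235:335],(495,396),interpolation=2)
cv2.imwrite('pics/crop1.png',np.hstack([a[:396,:305*1],c]))
```

```text
base [[0.574, 0.3247, 0.02], [0.5398, 0.1901, 0.02], [0.4067, 0.2258, 0.02], [0.4394, 0.3584, 0.02]] [0.48998413 0.27476391 0.02      ] [np.float64(0.1388), np.float64(0.1389), np.float64(0.1378), np.float64(0.1365)]
lamp [[0.5744, -0.3475, 0.06], [0.5552, -0.4637, 0.06], [0.421, -0.441, 0.06], [0.4405, -0.3275, 0.06]] [ 0.49778233 -0.3949266   0.06      ] [np.float64(0.1355), np.float64(0.1178), np.float64(0.136), np.float64(0.1152)]
axis [ 0.49879928 -0.39572185] dot angles [-138.37819677 -172.75566448 -207.13313219 -241.51059989] [ 0.0002 -0.0005 -0.0004  0.0003 -0.0001 -0.0002  0.0002  0.0004]
line [array([ 0.49705531, -0.39664197]), array([ 0.48430831, -0.41057706])]
-152.1837772135334 0.001971817362998485
-134.28887929053354 0.020752482383604717
tray [[317.3, 242.4], [362.6, 235.4], [369.5, 280.4], [324.2, 287.4]] [ 0.47766973 -0.05424657  0.02      ] [np.float64(0.1104), np.float64(0.1134), np.float64(0.1109), np.float64(0.111)]
red 261.15384615384613 116.61538461538461 [0.50057702 0.27795505 0.061     ]
yel 263.27532467532467 215.89090909090908 [ 0.48281101 -0.05844827  0.061     ]
```

View pics/crop1.png

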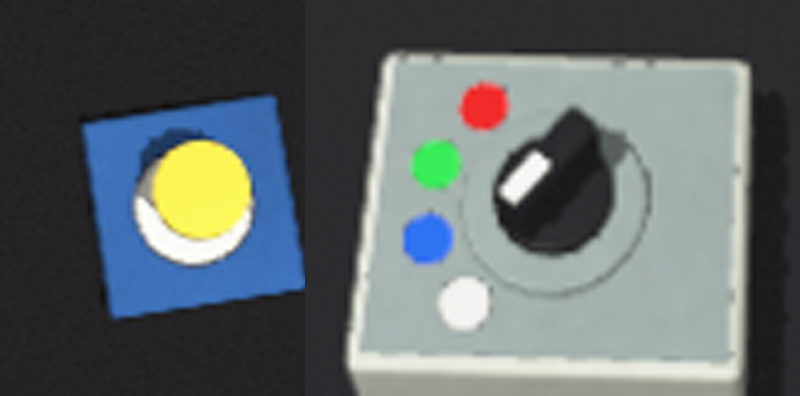

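The selector is at white: the line is at −136° and the white dot at −138°, so green is at 153°. The side view agrees. The tray middle is about (0.478, −0.054) and the ring about (0.490, 0.275).

Next I'll move over the red pot with the fingers along world x.

```bash
cat >> h.py <<'E'
from scipy.spatial.transform import Rotation as Ro
def go(x,y,z,a):
    s=readout.read_state(); R=np.array(s['tcp_rot']); c,q=np.cos(np.radians(a)),np.sin(np.radians(a))
    T=np.array([[-q,c,0],[c,q,0],[0,0,-1.]])
    d=R.T@(np.array([x,y,z])-s['position'])/.25; w=Ro.from_matrix(R.T@T).as_rotvec()/(np.pi/2)
    n=max(np.abs(d).max()*.25/.05,np.linalg.norm(w)*90/8.59)
    print('t',round(s['time_s'],2),'op',round(s['opening'],3),'gf',np.round(s['grasp_force'],1),'F',np.round(s['force'],1),'rows>=',round(n,1)); print(np.r_[d,w].round(3).tolist())
E
python3 -c "
from h import *
go(.494,.2745,.12,0)"
```

```text
t 0.1 op 1.004 gf 0.0 F [-0.4  0.1  0.2] rows>= 7.9
[-1.42, -0.737, 0.408, -0.001, 0.001, 0.755]
```

Emit:
send_rows:
  moves:
    - [-0.71,-0.37,0.2,0,0,0.4]
    - [-0.71,-0.37,0.2,0,0,0.4]
    - [-0.71,-0.37,0.2,0,0,0.4]
    - [-0.71,-0.37,0.2,0,0,0.4]
    - [-0.71,-0.37,0.2,0,0,0.4]
  grip: 1.0

```text
time_s: 0.6
position: [0.3666, 0.4225, 0.1708]
tcp_rot: [[-0.522, 0.853, -0.002], [0.853, 0.522, -0.004], [-0.002, -0.004, -1.0]]
force: [-0.7, 0.1, -0.3]
opening: 1.001
grasp_force: 0.0
```

```bash
python3 -c "
from h import *
go(.494,.2745,.12,0)"
```

```text
t 0.6 op 1.001 gf 0.0 F [-0.7  0.1 -0.3] rows>= 3.9
[-0.771, 0.126, 0.204, -0.002, 0.002, 0.35]
```

Emit:
send_rows:
  moves:
    - [-0.77,0.13,0.2,0,0,0.35]
    - [-0.77,0.13,0.2,0,0,0.35]
    - [-0.77,0.13,0.2,0,0,0.35]
    - [-0.77,0.13,0.2,0,0,0.35]
    - [-0.77,0.13,0.2,0,0,0.35]
    - [-0.77,0.13,0.2,0,0,0.35]
    - [-0.77,0.13,0.2,0,0,0.35]
    - [-0.77,0.13,0.2,0,0,0.35]

```text
time_s: 1.4
position: [0.4926, 0.2823, 0.1229]
tcp_rot: [[-0.011, 1.0, -0.0], [1.0, 0.011, 0.0], [0.0, -0.0, -1.0]]
force: [-0.4, -0.1, -0.1]
opening: 1.004
grasp_force: 0.0
```

```bash
python3 -c "
from h import *
go(.494,.2745,.03,0)"
```

```text
t 1.4 op 1.004 gf 0.0 F [-0.4 -0.1 -0.1] rows>= 1.9
[-0.031, 0.005, 0.372, -0.0, -0.0, 0.007]
```

Emit:
send_rows:
  moves:
    - [-0.03,0.005,0.08,0,0,0]
    - [-0.03,0.005,0.16,0,0,0]
    - [-0.03,0.005,0.24,0,0,0]
    - [-0.03,0.005,0.31,0,0,0]
    - [-0.03,0.005,0.35,0,0,0]
    - [-0.03,0.005,0.37,0,0,0]
    - [-0.03,0.005,0.37,0,0,0]

```text
time_s: 2.1
position: [0.4946, 0.2739, 0.0299]
tcp_rot: [[-0.009, 1.0, -0.0], [1.0, 0.009, -0.0], [-0.0, -0.0, -1.0]]
force: [-0.0, -0.6, 0.2]
opening: 0.998
grasp_force: 0.0
```

Emit:
send_rows:
  moves:
    - [0,0,0,0,0,0]
    - [0,0,0,0,0,0]
    - [0,0,0,0,0,0]
    - [0,0,0,0,0,0]
    - [0,0,0,0,0,0]
    - [0,0,0,0,0,0]
    - [0,0,0,0,0,0]
    - [0,0,0,0,0,0]
  grip: 0.45

```text
time_s: 2.9
position: [0.4952, 0.2733, 0.0302]
tcp_rot: [[-0.008, 1.0, 0.0], [1.0, 0.008, 0.0], [0.0, 0.0, -1.0]]
force: [0.2, -0.1, 2.3]
opening: 0.592
grasp_force: 30.0
```

```bash
python3 -c "
from h import *
go(.47,.105,.10,0)"
```

```text
t 2.9 op 0.592 gf 30.0 F [ 0.2 -0.1  2.3] rows>= 3.4
[-0.672, -0.106, -0.279, 0.0, -0.0, 0.005]
```

Emit:
send_rows:
  moves:
    - [0,0,-0.05,0,0,0]
    - [0,0,-0.13,0,0,0]
    - [-0.06,-0.02,-0.2,0,0,0]
    - [-0.18,-0.04,-0.2,0,0,0]
    - [-0.31,-0.06,-0.2,0,0,0]
    - [-0.44,-0.08,-0.2,0,0,0]
    - [-0.56,-0.1,-0.16,0,0,0]
    - [-0.64,-0.105,-0.11,0,0,0]
    - [-0.67,-0.105,-0.05,0,0,0]
    - [-0.67,-0.105,0,0,0,0]
    - [-0.67,-0.105,0.03,0,0,0]
    - [-0.67,-0.105,0.03,0,0,0]

```text
time_s: 4.1
position: [0.4698, 0.1056, 0.0221]
tcp_rot: [[-0.008, 1.0, -0.001], [1.0, 0.008, 0.0], [0.0, -0.001, -1.0]]
force: [-0.3, 0.9, -1.2]
opening: 0.593
grasp_force: 30.0
```

```bash
python3 -c "
from h import *
go(.47,.105,.0115,0)"
```

```text
t 4.1 op 0.593 gf 30.0 F [-0.3  0.9 -1.2] rows>= 0.2
[-0.002, 0.001, 0.042, -0.001, -0.0, 0.005]
```

Emit:
send_rows:
  moves:
    - [0,0,0.02,0,0,0]
    - [0,0,0.035,0,0,0]
    - [0,0,0.042,0,0,0]
    - [0,0,0.042,0,0,0]
    - [0,0,0.042,0,0,0]

```text
time_s: 4.6
position: [0.4702, 0.1057, 0.0122]
tcp_rot: [[-0.008, 1.0, 0.0], [1.0, 0.008, -0.0], [-0.0, 0.0, -1.0]]
force: [0.0, 0.8, -0.6]
opening: 0.593
grasp_force: 30.0
```

Emit:
send_rows:
  moves:
    - [0,0,0,0,0,0]
    - [0,0,0,0,0,0]
    - [0,0,0,0,0,0]
    - [0,0,0,0,0,0]
    - [0,0,0,0,0,0]
    - [0,0,-0.1,0,0,0]
    - [0,0,-0.25,0,0,0]
    - [0,0,-0.38,0,0,0]
    - [0,0,-0.38,0,0,0]
    - [0,0,-0.38,0,0,0]
  grip: 1.0

```text
time_s: 5.6
position: [0.4705, 0.1056, 0.1076]
tcp_rot: [[-0.008, 1.0, 0.002], [1.0, 0.008, -0.0], [-0.0, 0.002, -1.0]]
force: [-0.1, -0.2, 0.5]
opening: 1.001
grasp_force: 0.0
```

```bash
python3 -c "
from h import *
go(.4826,-.057,.03,0)"
```

```text
t 5.6 op 1.001 gf 0.0 F [-0.1 -0.2  0.5] rows>= 3.3
[-0.651, 0.043, 0.311, 0.001, 0.0, 0.005]
```

Emit:
send_rows:
  moves:
    - [-0.15,0.01,0,0,0,0]
    - [-0.35,0.02,0,0,0,0]
    - [-0.55,0.043,0,0,0,0]
    - [-0.65,0.043,0,0,0,0]
    - [-0.65,0.043,0.0,0,0,0]
    - [-0.65,0.043,0.1,0,0,0]
    - [-0.65,0.043,0.2,0,0,0]
    - [-0.65,0.043,0.27,0,0,0]
    - [-0.65,0.043,0.31,0,0,0]
    - [-0.65,0.043,0.31,0,0,0]
    - [-0.65,0.043,0.31,0,0,0]

```text
time_s: 6.7
position: [0.482, -0.0562, 0.0294]
tcp_rot: [[-0.009, 1.0, -0.001], [1.0, 0.009, 0.0], [0.0, -0.001, -1.0]]
force: [0.2, 0.3, -0.3]
opening: 1.002
grasp_force: 0.0
```

Emit:
send_rows:
  moves:
    - [0,0,0,0,0,0]
    - [0,0,0,0,0,0]
    - [0,0,0,0,0,0]
    - [0,0,0,0,0,0]
    - [0,0,0,0,0,0]
    - [0,0,0,0,0,0]
    - [0,0,0,0,0,0]
    - [0,0,0,0,0,0]
  grip: 0.45

```text
time_s: 7.5
position: [0.4824, -0.0569, 0.0298]
tcp_rot: [[-0.008, 1.0, 0.0], [1.0, 0.008, -0.0], [-0.0, 0.0, -1.0]]
force: [-0.1, -0.1, 3.2]
opening: 0.591
grasp_force: 30.0
```

```bash
python3 -c "
from h import *
go(.490,.2748,.12,0)
p,d=snap('top','top1');q,_=snap('side','side1')
cv2.imwrite('pics/c1.png',np.hstack([cv2.resize(p[200:320,170:400],(460,240)),cv2.resize(q[80:260,200:400],(267,240))])[:,:,::-1])"
```

```text
t 7.5 op 0.591 gf 30.0 F [-0.1 -0.1  3.2] rows>= 6.6
[1.327, 0.041, -0.361, 0.0, 0.0, 0.005]
```

View pics/c1.png

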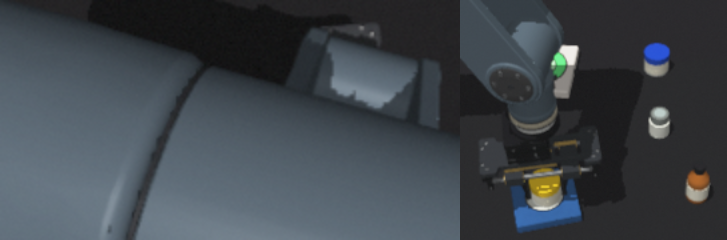

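The yellow pot is gripped at ~(545,185) in the crop. The arm hides the rest. I'll lift high over the parked red pot and carry it to the base.

Emit:
send_rows:
  moves:
    - [0,0,-0.06,0,0,0]
    - [0,0,-0.16,0,0,0]
    - [0,0,-0.3,0,0,0]
    - [0.06,0,-0.4,0,0,0]
    - [0.18,0,-0.4,0,0,0]
    - [0.32,0.01,-0.4,0,0,0]
    - [0.47,0.02,-0.4,0,0,0]
    - [0.62,0.03,-0.4,0,0,0]
    - [0.76,0.04,-0.4,0,0,0]
    - [0.88,0.04,-0.4,0,0,0]
    - [0.97,0.04,-0.4,0,0,0]
    - [1.0,0.04,-0.4,0,0,0]

```text
time_s: 8.8
position: [0.4894, 0.1952, 0.129]
tcp_rot: [[-0.011, 1.0, -0.001], [1.0, 0.011, 0.0], [0.0, -0.001, -1.0]]
force: [0.1, 0.2, -1.1]
opening: 0.589
grasp_force: 30.0
```

```bash
python3 -c "
from h import *
go(.490,.2748,.037,0)"
```

```text
t 8.8 op 0.589 gf 30.0 F [ 0.1  0.2 -1.1] rows>= 1.8
[0.318, 0.006, 0.368, -0.001, -0.0, 0.007]
```

Emit:
send_rows:
  moves:
    - [0.08,0,0,0,0,0]
    - [0.18,0.005,0,0,0,0]
    - [0.28,0.005,0,0,0,0]
    - [0.315,0.005,0.04,0,0,0]
    - [0.315,0.005,0.11,0,0,0]
    - [0.315,0.005,0.19,0,0,0]
    - [0.315,0.005,0.26,0,0,0]
    - [0.315,0.005,0.32,0,0,0]
    - [0.315,0.005,0.355,0,0,0]
    - [0.315,0.005,0.365,0,0,0]
    - [0.315,0.005,0.365,0,0,0]
    - [0.315,0.005,0.365,0,0,0]

```text
time_s: 10.0
position: [0.4914, 0.2719, 0.0388]
tcp_rot: [[-0.008, 1.0, 0.001], [1.0, 0.008, 0.0], [0.0, 0.001, -1.0]]
force: [0.3, 0.5, -1.0]
opening: 0.591
grasp_force: 30.0
```

```bash
python3 -c "
from h import *
go(.490,.2748,.0305,0)"
```

```text
t 10.0 op 0.591 gf 30.0 F [ 0.3  0.5 -1. ] rows>= 0.2
[0.012, -0.005, 0.033, 0.001, -0.0, 0.005]
```

Emit:
send_rows:
  moves:
    - [0.01,-0.005,0.01,0,0,0]
    - [0.01,-0.005,0.02,0,0,0]
    - [0.01,-0.005,0.03,0,0,0]
    - [0.01,-0.005,0.033,0,0,0]
    - [0.01,-0.005,0.033,0,0,0]
    - [0.01,-0.005,0.033,0,0,0]

```text
time_s: 10.6
position: [0.4896, 0.2745, 0.03]
tcp_rot: [[-0.008, 1.0, 0.0], [1.0, 0.008, -0.0], [-0.0, 0.0, -1.0]]
force: [-0.1, 0.3, -0.7]
opening: 0.589
grasp_force: 30.0
```

Emit:
send_rows:
  moves:
    - [0,0,0,0,0,0]
    - [0,0,0,0,0,0]
    - [0,0,0,0,0,0]
    - [0,0,0,0,0,0]
    - [0,0,0,0,0,0]
    - [0,0,-0.1,0,0,0]
    - [0,0,-0.25,0,0,0]
    - [0,0,-0.35,0,0,0]
    - [0,0,-0.35,0,0,0]
    - [0,0,-0.35,0,0,0]
  grip: 1.0

```text
time_s: 11.6
position: [0.4897, 0.2745, 0.118]
tcp_rot: [[-0.008, 1.0, 0.001], [1.0, 0.008, 0.0], [0.0, 0.001, -1.0]]
force: [0.2, 0.7, -0.7]
opening: 1.002
grasp_force: 0.0
```

```bash
python3 -c "
from h import *
go(.470,.1055,.012,0)
p,d=snap('top','top2');q,_=snap('side','side2')
cv2.imwrite('pics/c2.png',np.hstack([cv2.resize(p[140:320,170:400],(400,312)),cv2.resize(q[80:260,200:400],(347,312))])[:,:,::-1])"
```

```text
t 11.6 op 1.002 gf 0.0 F [ 0.2  0.7 -0.7] rows>= 3.4
[-0.676, -0.085, 0.424, 0.001, -0.0, 0.005]
```

View pics/c2.png

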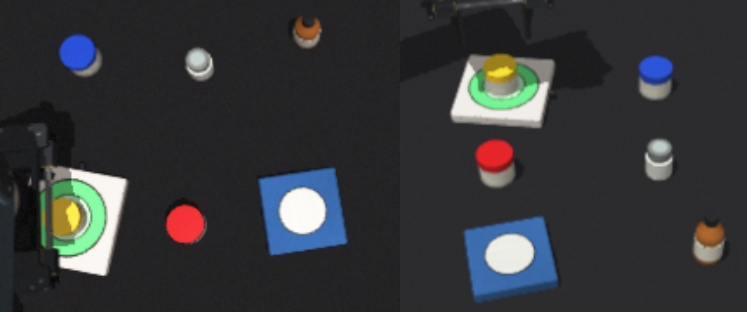

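The yellow pot stands on the base inside the ring (side crop ~(500,75)), and the red pot is upright at (185,223). The silver spot on the tray is now uncovered, so I'll measure both while moving.

Run:
```python
from h import *
p=cv2.imread('pics/top2.png');hsv=cv2.cvtColor(p,cv2.COLOR_BGR2HSV)
for nm,m,(x0,y0,x1,y1),z in(('spot',cv2.inRange(hsv,(0,0,150),(179,60,255)),(320,235,370,285),.02),('red',cv2.inRange(hsv,(0,150,70),(8,255,255))|cv2.inRange(hsv,(170,150,70),(179,255,255)),(255,245,300,295),.045)):
    M=cv2.moments(m[y0:y1,x0:x1],True);u,v=M['m10']/M['m00']+x0,M['m01']/M['m00']+y0;print(nm,u,v,M['m00'],plane('top',u,v,z))
```

```text
spot 343.51493848857643 261.1616871704745 569.0 [ 0.4777516  -0.05446732  0.02      ]
red 275.87371134020617 268.79896907216494 388.0 [0.46950412 0.10823366 0.045     ]
```

Emit:
send_rows:
  moves:
    - [-0.15,-0.02,0,0,0,0]
    - [-0.35,-0.05,0,0,0,0]
    - [-0.55,-0.08,0,0,0,0]
    - [-0.67,-0.085,0,0,0,0]
    - [-0.67,-0.085,0,0,0,0]
    - [-0.67,-0.085,0.12,0,0,0]
    - [-0.67,-0.085,0.24,0,0,0]
    - [-0.67,-0.085,0.34,0,0,0]
    - [-0.67,-0.085,0.4,0,0,0]
    - [-0.67,-0.085,0.423,0,0,0]
    - [-0.67,-0.085,0.423,0,0,0]

```text
time_s: 12.8
position: [0.4688, 0.1074, 0.0106]
tcp_rot: [[-0.008, 1.0, -0.003], [1.0, 0.008, 0.0], [0.0, -0.003, -1.0]]
force: [0.5, -1.3, 0.6]
opening: 1.001
grasp_force: 0.0
```

Emit:
send_rows:
  moves:
    - [0,0,0,0,0,0]
    - [0,0,0,0,0,0]
    - [0,0,0,0,0,0]
    - [0,0,0,0,0,0]
    - [0,0,0,0,0,0]
    - [0,0,0,0,0,0]
    - [0,0,0,0,0,0]
    - [0,0,0,0,0,0]
  grip: 0.45

```text
time_s: 13.6
position: [0.47, 0.1068, 0.0122]
tcp_rot: [[-0.008, 1.0, 0.001], [1.0, 0.008, -0.0], [-0.0, 0.001, -1.0]]
force: [-0.3, 0.1, 4.2]
opening: 0.59
grasp_force: 30.0
```

```bash
python3 -c "
from h import *
go(.478,-.054,.04,0)"
```

```text
t 13.6 op 0.59 gf 30.0 F [-0.3  0.1  4.2] rows>= 3.2
[-0.643, 0.027, -0.111, 0.0, 0.0, 0.005]
```

Emit:
send_rows:
  moves:
    - [0,0,-0.06,0,0,0]
    - [0,0,-0.15,0,0,0]
    - [-0.05,0,-0.24,0,0,0]
    - [-0.16,0.01,-0.24,0,0,0]
    - [-0.29,0.02,-0.24,0,0,0]
    - [-0.42,0.025,-0.24,0,0,0]
    - [-0.54,0.027,-0.24,0,0,0]
    - [-0.62,0.027,-0.24,0,0,0]
    - [-0.645,0.027,-0.22,0,0,0]
    - [-0.645,0.027,-0.16,0,0,0]
    - [-0.645,0.027,-0.12,0,0,0]
    - [-0.645,0.027,-0.11,0,0,0]

```text
time_s: 14.8
position: [0.4764, -0.0533, 0.0379]
tcp_rot: [[-0.009, 1.0, -0.003], [1.0, 0.009, 0.001], [0.001, -0.003, -1.0]]
force: [-0.4, 0.1, -0.3]
opening: 0.59
grasp_force: 30.0
```

Emit:
send_rows:
  moves:
    - [0,0,0,0,0,0]
    - [0,0,0,0,0,0]

```text
time_s: 15.0
position: [0.4778, -0.0538, 0.0393]
tcp_rot: [[-0.009, 1.0, -0.0], [1.0, 0.009, 0.0], [0.0, -0.0, -1.0]]
force: [-0.5, -0.1, -0.1]
opening: 0.593
grasp_force: 30.0
```

```bash
python3 -c "
from h import *
go(.478,-.0545,.0328,0)"
```

```text
t 15.0 op 0.593 gf 30.0 F [-0.5 -0.1 -0.1] rows>= 0.1
[-0.003, 0.001, 0.026, -0.0, -0.0, 0.006]
```

Emit:
send_rows:
  moves:
    - [0,0,0.01,0,0,0]
    - [0,0,0.02,0,0,0]
    - [0,0,0.026,0,0,0]
    - [0,0,0.026,0,0,0]
    - [0,0,0.026,0,0,0]

```text
time_s: 15.5
position: [0.4777, -0.0544, 0.0328]
tcp_rot: [[-0.008, 1.0, 0.0], [1.0, 0.008, -0.0], [-0.0, 0.0, -1.0]]
force: [-0.4, 0.1, -0.9]
opening: 0.589
grasp_force: 30.0
```

Emit:
send_rows:
  moves:
    - [0,0,0,0,0,0]
    - [0,0,0,0,0,0]
    - [0,0,0,0,0,0]
    - [0,0,0,0,0,0]
    - [0,0,0,0,0,0]
    - [0,0,-0.1,0,0,0]
    - [0,0,-0.25,0,0,0]
    - [0,0,-0.4,0,0,0]
    - [0,0,-0.55,0,0,0]
    - [0,0,-0.6,0,0,0]
    - [0,0,-0.6,0,0,0]
  grip: 1.0

```text
time_s: 16.6
position: [0.4791, -0.0548, 0.185]
tcp_rot: [[-0.008, 1.0, 0.005], [1.0, 0.008, -0.002], [-0.002, 0.005, -1.0]]
force: [1.3, 0.1, 0.3]
opening: 1.001
grasp_force: 0.0
```

```bash
python3 -c "
from h import *
go(.4985,-.3955,.14,-48.4)"
```

```text
t 16.6 op 1.001 gf 0.0 F [1.3 0.1 0.3] rows>= 6.8
[-1.363, 0.066, 0.183, 0.004, -0.0, 0.543]
```

Emit:
send_rows:
  moves:
    - [-0.18,0,0,0,0,0.08]
    - [-0.36,0.02,0,0,0,0.17]
    - [-0.54,0.03,0,0,0,0.26]
    - [-0.72,0.04,0,0,0,0.35]
    - [-0.88,0.05,0,0,0,0.44]
    - [-0.97,0.06,0,0,0,0.5]
    - [-1.0,0.066,0,0,0,0.54]
    - [-1.0,0.066,0,0,0,0.54]

```text
time_s: 17.4
position: [0.4955, -0.3053, 0.1808]
tcp_rot: [[0.746, 0.666, -0.002], [0.666, -0.746, 0.002], [-0.0, -0.002, -1.0]]
force: [-0.5, 0.3, -0.0]
opening: 1.0
grasp_force: 0.0
```

```bash
python3 -c "
from h import *
go(.4985,-.3955,.14,-48.4)"
```

```text
t 17.4 op 1.0 gf 0.0 F [-0.5  0.3 -0. ] rows>= 1.4
[-0.231, 0.278, 0.163, -0.002, 0.0, 0.002]
```

Emit:
send_rows:
  moves:
    - [-0.08,0.1,0,0,0,0]
    - [-0.16,0.2,0.03,0,0,0]
    - [-0.23,0.278,0.1,0,0,0]
    - [-0.23,0.278,0.16,0,0,0]
    - [-0.23,0.278,0.16,0,0,0]
    - [-0.23,0.278,0.16,0,0,0]

```text
time_s: 18.0
position: [0.4992, -0.3926, 0.1418]
tcp_rot: [[0.744, 0.668, -0.002], [0.668, -0.744, 0.003], [0.0, -0.003, -1.0]]
force: [0.1, 0.7, -1.2]
opening: 0.999
grasp_force: 0.0
```

```bash
python3 -c "
from h import *
go(.4985,-.3955,.081,-48.4)"
```

```text
t 18.0 op 0.999 gf 0.0 F [ 0.1  0.7 -1.2] rows>= 1.2
[-0.01, 0.008, 0.243, -0.002, -0.0, 0.004]
```

Emit:
send_rows:
  moves:
    - [-0.008,0.006,0.06,0,0,0]
    - [-0.008,0.006,0.14,0,0,0]
    - [-0.008,0.006,0.2,0,0,0]
    - [-0.008,0.006,0.235,0,0,0]
    - [-0.008,0.006,0.243,0,0,0]
    - [-0.008,0.006,0.243,0,0,0]
    - [-0.008,0.006,0.243,0,0,0]

```text
time_s: 18.7
position: [0.4997, -0.3972, 0.0827]
tcp_rot: [[0.745, 0.667, 0.001], [0.667, -0.745, -0.001], [-0.0, 0.002, -1.0]]
force: [0.6, 0.4, -0.6]
opening: 0.997
grasp_force: 0.0
```

Emit:
send_rows:
  moves:
    - [0,0,0,0,0,0]
    - [0,0,0,0,0,0]
    - [0,0,0,0,0,0]
    - [0,0,0,0,0,0]
    - [0,0,0,0,0,0]
    - [0,0,0,0,0,0]
    - [0,0,0,0,0,0]
    - [0,0,0,0,0,0]
    - [0,0,0,0,0,0]
    - [0,0,0,0,0,0]
    - [0,0,0,0,0,0]
    - [0,0,0,0,0,0]
  grip: 0.05

```text
time_s: 19.9
position: [0.4987, -0.3962, 0.082]
tcp_rot: [[0.745, 0.667, -0.001], [0.667, -0.745, 0.001], [-0.0, -0.002, -1.0]]
force: [-2.0, 1.8, 2.2]
opening: 0.159
grasp_force: 30.0
```

```bash
python3 -c "
from h import *
go(.4985,-.3955,.081,-48.4-68.75)"
```

```text
t 19.9 op 0.159 gf 30.0 F [-2.   1.8  2.2] rows>= 8.0
[0.001, -0.003, 0.004, -0.001, 0.001, 0.767]
```

Emit:
send_rows:
  moves:
    - [0,0,0,0,0,0.08]
    - [0,0,0,0,0,0.16]
    - [0,0,0,0,0,0.24]
    - [0,0,0,0,0,0.32]
    - [0,0,0,0,0,0.4]
    - [0,0,0,0,0,0.48]
    - [0,0,0,0,0,0.56]
    - [0,0,0,0,0,0.64]
    - [0,0,0,0,0,0.71]
    - [0,0,0,0,0,0.765]
    - [0,0,0,0,0,0.765]
    - [0,0,0,0,0,0.765]

```text
time_s: 21.1
position: [0.4987, -0.3959, 0.082]
tcp_rot: [[0.892, -0.452, -0.001], [-0.452, -0.892, 0.002], [-0.002, -0.001, -1.0]]
force: [-1.4, 3.6, 3.3]
opening: 0.156
grasp_force: 30.0
```

```bash
python3 -c "
from h import *
go(.4985,-.3955,.081,-48.4-68.75)
print(readout.read_state()['moment'])"
```

```text
t 21.1 op 0.156 gf 30.0 F [-1.4  3.6  3.3] rows>= 0.0
[-0.001, -0.001, 0.004, -0.001, 0.001, 0.003]
[4.93203833e-01 5.77904045e-01 1.62160618e-04]
```

Turned; release, raise, and move clear toward the robot's left for a check.

Emit:
send_rows:
  moves:
    - [0,0,0,0,0,0]
    - [0,0,0,0,0,0]
    - [0,0,0,0,0,0]
    - [0,0,0,0,0,0]
    - [0,0,0,0,0,0]
    - [0,0,-0.1,0,0,0]
    - [0,0,-0.25,0,0,0]
    - [0,0,-0.42,0,0,0]
    - [0,0,-0.58,0,0,0]
    - [0,0,-0.7,0,0,0]
    - [0,0,-0.7,0,0,0]
  grip: 0.7

```text
time_s: 22.2
position: [0.5016, -0.3992, 0.263]
tcp_rot: [[0.891, -0.454, 0.008], [-0.454, -0.891, -0.009], [0.011, 0.004, -1.0]]
force: [-0.4, -2.4, 1.0]
opening: 0.701
grasp_force: 0.0
```

```bash
python3 -c "
from h import *
go(.35,-.52,.27,-117)"
```

```text
t 22.2 op 0.701 gf 0.0 F [-0.4 -2.4  1. ] rows>= 3.5
[-0.321, 0.706, -0.029, 0.003, -0.007, 0.0]
```

Emit:
send_rows:
  moves:
    - [-0.08,0.18,0,0,0,0]
    - [-0.16,0.35,0,0,0,0]
    - [-0.24,0.53,0,0,0,0]
    - [-0.32,0.7,0,0,0,0]
    - [-0.32,0.7,0,0,0,0]
    - [-0.32,0.7,0,0,0,0]
    - [-0.32,0.7,0,0,0,0]
    - [-0.32,0.7,0,0,0,0]

```text
time_s: 23.0
position: [0.3497, -0.5151, 0.2567]
tcp_rot: [[0.892, -0.452, -0.0], [-0.452, -0.892, 0.001], [-0.0, -0.001, -1.0]]
force: [0.4, 0.2, -0.1]
opening: 0.702
grasp_force: 0.0
```

Run:
```python
from h import *
p,d=snap('top','top3');q,_=snap('side','side3')
cv2.imwrite('pics/c3.png',np.vstack([cv2.resize(p[120:320,160:540],(760,400)),np.hstack([cv2.resize(q[90:250,200:420],(275,200)),cv2.resize(q[310:400,220:340],(267,200)),np.zeros((200,218,3),np.uint8)])])[:,:,::-1])
hsv=cv2.cvtColor(cv2.cvtColor(p,4),cv2.COLOR_BGR2HSV)
R=cv2.inRange(hsv,(0,150,70),(8,255,255))|cv2.inRange(hsv,(170,150,70),(179,255,255))
for nm,m,(x0,y0,x1,y1) in(('yellow',cv2.inRange(hsv,(20,130,60),(36,255,255)),(180,240,235,290)),('red',R,(320,240,370,285))):
    M=cv2.moments(m[y0:y1,x0:x1],True);u,v=M['m10']/M['m00']+x0,M['m01']/M['m00']+y0;print(nm,u,v,M['m00'],plane('top',u,v,.065),depth('top',u,v,d))
```

```text
yellow 205.27638190954775 264.65829145728645 398.0 [0.48879697 0.27182034 0.065     ] [0.48865729 0.27130383 0.06668613]
red 343.23661971830984 260.3943661971831 355.0 [ 0.47652183 -0.05226439  0.065     ] [ 0.47626856 -0.05212965  0.06862676]
```

View pics/c3.png

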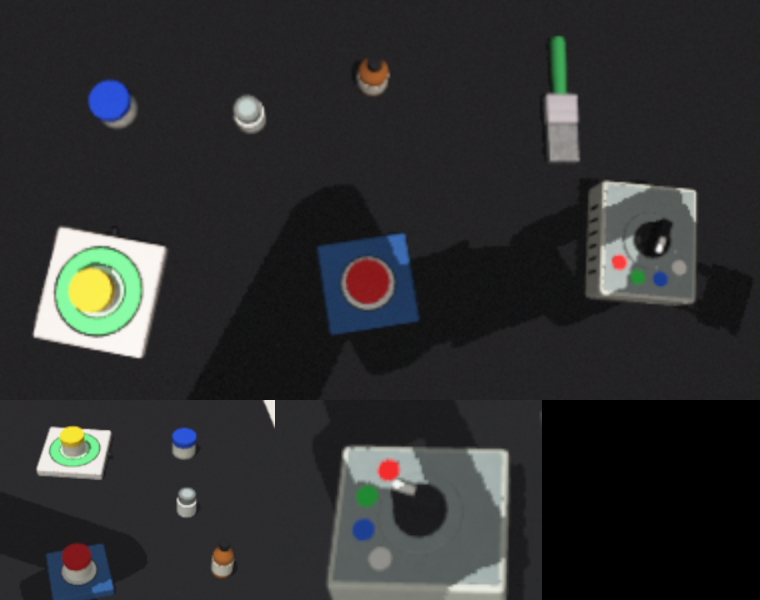

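Both pots are within 4 mm of their targets and upright, and the bystanders haven't moved. The knob line (top crop ~(660,243)) is in shadow, so I'll enlarge and brighten it.

Run:
```python
import cv2,numpy as np
p=cv2.imread('pics/top3.png')[220:270,460:510];q=cv2.imread('pics/side3.png')[320:390,245:315]
f=lambda a:(255*(cv2.resize(a,(400,400),interpolation=2)/255.)**.45).astype(np.uint8)
cv2.imwrite('pics/c4.png',np.hstack([f(p),f(q)]))
```

```text
(no output)
```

View pics/c4.png

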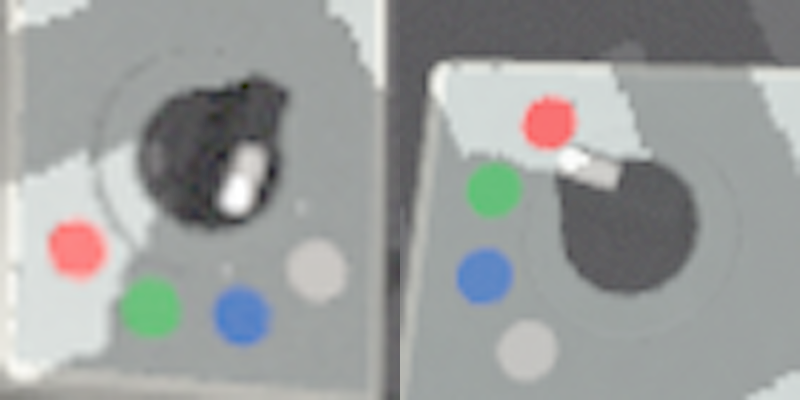

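The line runs (257,145)→(233,212) in the left panel and (618,178)→(562,155) in the right.

Run:
```python
from h import *
for n,a,b in(('top',(257/8+459.5,145/8+219.5),(233/8+459.5,212/8+219.5)),('side',(218*.175+244.5,178*.175+319.5),(162*.175+244.5,155*.175+319.5))):
    P,Q=plane(n,*a,.104)[:2],plane(n,*b,.104)[:2]; v=Q-P; print(n,P,Q,np.degrees(np.arctan2(v[1],v[0])),np.linalg.norm(v), 'from axis',np.degrees(np.arctan2(*(Q-[.4988,-.3957])[::-1])))
```

```text
top [ 0.49844758 -0.39595384] [ 0.47988816 -0.38591175] 151.58315680923346 0.021102030277671418 from axis 152.63515703522725
side [ 0.49718354 -0.39502207] [ 0.48095782 -0.38521625] 148.8538498223982 0.018958584457304646 from axis 149.56226772924836
```

The line reads ~152° against green's 153°, so the selector is set. Handing in.

```bash
python3 -c "
from h import *
print(ticket.hand_in())"
```

```text
the job is handed in; nothing more can be done
None
```

The job is handed in at about 23 s of the 67 s allowed, with no verdict returned: last pictures show the pots swapped and upright within about 4 mm of their spots, the selector within a few degrees of green, and the bystanders apparently unmoved.

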